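# Lock the bench mixer's drive with its slotted disc and bar

## Task

Lock the drive of the bench mixer for cleaning, by pushing only. Push the upright peg of the slotted disc round until the slot lines up with the locking bar, then push the bar by its head right through the slot and into the keeper until the head is home against the guide. Do not lift the bar, leave the jars, bottle and slide box where they stand, and finish clear of everything.

Things in the scene. Friction and masses are not known exactly. Their poses are not given: they have to be found in the camera images.
- mixer: The white bench mixer, a fixed flat-topped housing; origin on the table directly under the disc's axis, z up. Its flat top (deck) is 60 mm above the table and spans x = -70 to +70, y = -230 to +86 mm. On the deck, in line along x = 0: the bar and its guide (at -y), the slotted disc (x = y = 0), the keeper (at +y). The bar is pushed towards +y of this frame.
- guide (a point): Point on the deck midway between the rail ends that the bar's head comes home against (mixer y = -84 mm). The guide is two aluminium rails, open above, running from here 45 mm towards the disc; 14 mm high, 16.4 mm apart, 40 mm wide over both.
- keeper (a point): Point on the deck in the middle of the keeper: two aluminium cheeks, open above, spanning mixer y = 36 to 59 mm, 14 mm high, 18 mm apart, 38 mm wide over both, with rounded mouths. The bar's nose ends up in it.
- disc (a joint): Angle (rad) of the slotted steel disc about the vertical, counter-clockwise from above. 68 mm across, top 17 mm above the deck; a straight slot 20 mm wide, open above, crosses its middle. At 0 and again at pi the slot is in line with the bar (either will do). Stops at -0.5 and 3.64; starts at 0.5 to 2.64. Takes about 2 N at the peg to turn, and stays where it is left.
- peg (a point): Top centre of the upright steel peg fixed on the disc: 12 mm diameter, standing 29 mm above the disc's top (its top 106 mm above the table), 24 mm from the disc's axis, square to the slot. At disc angle a it lies from the disc's axis at angle a counter-clockwise from the mixer's x axis.
- bar: Loose steel locking bar (about 220 g) flat on the deck, shaft in the guide. Origin on its underside at its head's front face; +y points along the shaft. Shaft 14 x 14 mm, 141 mm long, nose rounded; head 36 mm wide (x), 12 thick (y = -12 to 0), 24 high. Origin starts at mixer y = -193 to -183 and is home at -84, head touching the rails. Sliding takes 1 to 3 N.
- bar_push (a point): Centre of the rear face of the bar's head (the face to push), 12 mm above the deck, 12 mm behind the bar's origin. Nothing holds the bar down: pressed hard (tens of newtons) against a stop it rides up off the deck; 5 to 10 N is ample.
- jar_a: Specimen jar with red lid, 70 mm diameter, 80 mm high, loose on the table on the robot's side of the mixer (the two jars may stand either way round); origin at the centre of its underside. Leave alone.
- jar_b: The other such jar, same size and origin, also on the robot's side of the mixer. Leave alone.
- dropper: White dropper bottle, 28 mm diameter, 70 mm high, loose on the table beyond the mixer; origin at the centre of its underside. Leave alone.
- slide_box: Slide box 83 x 35 x 34 mm, loose on the table beyond the mixer; origin at the centre of its underside. Leave alone.
There are look-alikes about, which are no part of the job. There is more than one size of the bar; the job needs the smallest.

How it is judged (in metres and radians):
On the way, in this order (a step that is already met when the one before it is completed fails the run):
1. the disc's slot is lined up with the bar (within 0.17 rad) (angle between the y axis of peg and the y axis of mixer, either way round below 0.17 rad), for 0.1 s.
2. the bar is pushed through the disc's slot to the keeper (y of bar in the frame of mixer above -0.1 m), for 0.1 s.
At the end, for the whole second after the job is handed in: The bar lies flat on the deck through the disc's slot and in the keeper, its head within 4 mm of the guide's rails, in line with the guide (0.1 rad) and at rest; the slot is in line within 0.17 rad (y of bar in the frame of mixer above -0.088 m and z of bar in the frame of mixer below 0.064 m and angle between the y axis of bar and the y axis of mixer, either way round below 0.1 rad and angle between the y axis of peg and the y axis of mixer, either way round below 0.17 rad and linear speed of bar below 0.01 m/s); the robot touches nothing.
It fails at once if the bar is lifted more than 8 mm off the deck or tipped (z of bar in the frame of mixer above 0.068 m or z of bar_push in the frame of mixer above 0.08 m or angle between bar's own z axis and vertical above 0.25 rad).
It fails at once if a jar, the dropper bottle or the slide box is moved more than 20 mm (distance of any of jar_a, jar_b, dropper, slide_box from where it was at the start of the episode above 0.02 m).
It also fails if it takes over 45 s, if anything falls off the work surface, if the arm or the gripper's body presses on something with over 40 N, if the wrist force passes 120 N, or if a joint passes its speed limit or range.

## Robot

A 7-joint arm with a two-finger parallel gripper is mounted at the origin on the work surface. World frame = base frame: x ahead of the robot, y to its left, z up, the work surface at z = 0. Lengths are in m, angles in degrees, forces in N, time in s.
With the tool pointing down it reaches from about 0.35 to 0.9 m from the base axis. Payload 8.1 kg.
Tool frame: the origin (TCP) lies midway between the tips of the shut fingers; the grasp point (between the pads) lies 19 mm behind it; z points along the fingers, x is the direction in which the jaws open and shut, and the axes are right-handed (so a half turn about z gives the same grasp; the last joint's range is limited). The gripper opens to 85 mm and grips with 20 to 120 N. Pads are 22 mm wide; open, the fingers measure 114 mm over their backs; the gripper's body (76 mm by 85 mm) begins 54 mm behind the grasp point. The pads swing forward as they close: fully open they stand 13 mm farther back than shut.
Start: joints at [62.074, 24.895, 1.432, 90.138, -0.665, 64.973, -4.303], TCP at [0.235, -0.579, 0.231] pointing down, gripper open.
Joint ranges: [-149.89, 149.89], [-25.12, 119.58], [-72.63, 75.52], [4.76, 147.25], [-75.54, 255.54], [6.69, 114.76], [-157.13, 157.13]. Speed limits (degrees/s): [127.2, 127.2, 172.46, 172.46, 180, 180, 180].

## Interface

Orientations are given as a 3x3 rotation matrix whose columns are the frame's x, y, z axes.
In Python, from bench import ctrl gives the robot as it stands.
- The arm moves only by the tool step_arm, never from a script. Its argument "series" is a list of rows, each a list of 3 entries, a list of its own where there are three numbers: the shift along the tool's x, y, z in cm, then the turn about the tool's z in rad, then the opening, from 0 (shut) to 1 (fully open). A call has exactly 8 rows; each row is the pose to reach, as a shift and turn from the pose measured when the call began, along the tool's axes at that moment; what a row does not reach only later rows make up. A row lasts 1/10 s, in which the tool goes at most 50 mm and 8.59 degrees, less where a joint would pass 70% of its speed; a pose out of reach is approached as far as the arm can. A call with a gripper value outside its range is refused whole. The fingers move at their own pace and stop on an object; "squeeze" is the grip in N (left out, the last holds). Time passes only in rows, so rows that repeat a pose let the fingers close, or fill a call up. It gives the time, the measured TCP pose, the force and the opening at its end, in the units of the state.
- ctrl.get_obs(): the state, without advancing time (a new reading comes with each control period).
- ctrl.get_image(name): name is "side" or "top" or "wrist"; returns (picture, depth): 480x640x3 uint8, red, green, blue; 480x640 float32, m along the optical axis (not along the pixel's ray), 0 where there is no reading.
- ctrl.camera_model(name): a dict with "fov_y" (degrees; the focal length in pixels is half the picture's height over the tangent of half this angle, whatever the lens; pixels are square), "cx", "cy" (the principal point, pixels), "R" (3x3) and "t" (3): a world point X has camera coordinates R X + t. Camera axes: x right, y down, z forward; pixel columns grow to the right and rows downward; lengths in m; the calibration is good to about 2 mm. A picture is of the moment at which its call begins: read the wrist's pose just before it. camera_model takes no time and is no camera call; for the wrist camera it gives the pose at the moment of the call.
- ctrl.hand_in(): hands the job in, once; it reports no verdict.
The state is a dict: "clock": time; "qpos": joint angles; "qvel": joint speeds; "joint_efforts": joint torques, N m; "ee_pos": TCP position; "orientation": TCP orientation; "contact_force": force on the tool from outside, world axes, zero at the start; "torque": the same for the moment, N m; "width": opening from 0.0 (shut) to 1.0 (fully open).
Only numpy, scipy, OpenCV 4.12 (cv2) and the standard library are available. Lean on these libraries where they do the work, as an engineer would, in place of code of your own. Each camera call takes 0.05 s, during which the arm holds its last target. There are 200 camera calls.

## Working session

There is one attempt and no reset: what is moved stays moved. The work goes in short steps, Python scripts to look and compute and a tool call to move; the robot and the scene stay as the last step left them, time stands still between calls to the robot, and variables do not carry over. Pictures are saved under pics/ and viewed, about 8 in all and at most 12, crops included, and the job is handed in when it is done.

Besides the shell and the picture viewer there is one more tool, called after "Emit:" as name(argument=value, ...), one argument or row to a line, values as JSON. step_arm: Moves the arm, as the interface text tells. Its arguments: {"type":"object","properties":{"series":{"type":"array"},"squeeze":{"type":"number"}},"required":["series"]}

```bash
mkdir -p pics; cat > h.py <<'E'
import numpy as np, cv2
from bench import ctrl
def grab(n):
    im,d=ctrl.get_image(n); m=ctrl.camera_model(n)
    np.savez(f'{n}.npz',im=im,d=d,R=np.array(m['R']),t=np.array(m['t']),f=240/np.tan(np.radians(m['fov_y'])/2),cx=m['cx'],cy=m['cy'])
    return load(n)
def load(n): return dict(np.load(f'{n}.npz'))
def cloud(c):
    v,u=np.mgrid[:480,:640]; d=c['d']
    P=np.stack([(u-c['cx'])/c['f']*d,(v-c['cy'])/c['f']*d,d],-1)
    W=(P-c['t'])@c['R']; W[d==0]=np.nan
    return W
def save(im,name): cv2.imwrite('pics/'+name,cv2.cvtColor(im,cv2.COLOR_RGB2BGR))
E
python3 - <<'E'
from h import *
for n in('top','side'):
    c=grab(n); save(c['im'],n+'0.png'); print(n,c['f'],c['cx'],c['cy'],(-c['R'].T@c['t']).round(3),c['R'].round(2).tolist())
print(ctrl.get_obs())
E
```

```text
top 447.64284136711797 318.81782862340236 238.67017003520593 [ 0.365 -0.067  0.95 ] [[-0.0, -1.0, 0.0], [-0.98, 0.0, -0.21], [0.21, -0.0, -0.98]]
side 511.4727632952282 323.23143725713896 234.1108337811682 [ 0.519 -0.698  0.768] [[1.0, -0.07, -0.0], [-0.05, -0.72, -0.69], [0.04, 0.69, -0.72]]
{'clock': 0.1, 'qpos': array([62.07399346, 24.93076388,  1.4309483 , 90.1837564 , -0.66524801,
       64.97325318, -4.30205315]), 'qvel': array([-0.00391645, -0.12009323,  0.03280787, -0.13153866,  0.02894556,
        0.00592058, -0.0589922 ]), 'joint_efforts': array([ 3.71694186e-03, -6.71757460e+01,  1.02837346e+00, -3.16905642e+01,
        1.57816446e-02,  7.23700898e-03,  1.22948127e-04]), 'ee_pos': array([ 0.23439416, -0.57889684,  0.23062373]), 'orientation': array([[ 3.75318433e-01, -9.26895723e-01, -6.26865627e-04],
       [-9.26894905e-01, -3.75318938e-01,  1.23705837e-03],
       [-1.38189865e-03,  1.16747749e-04, -9.99999038e-01]]), 'contact_force': array([ 0.23175839,  1.0055181 , -0.7040459 ]), 'torque': array([0.00112711, 0.02727866, 0.00823326]), 'width': 0.9997650652235877}
```

View pics/top0.png

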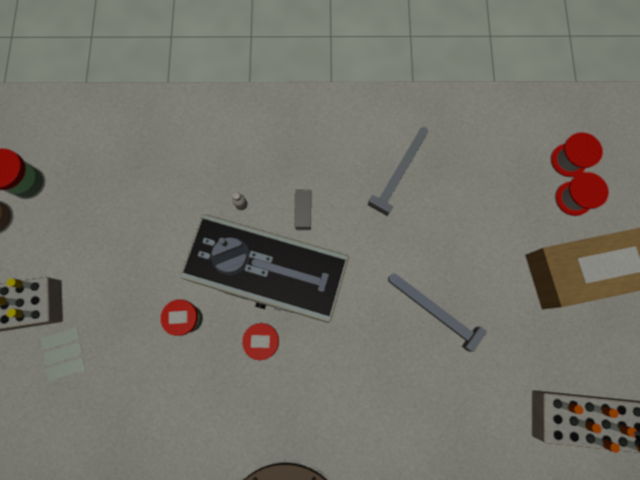

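View pics/side0.png

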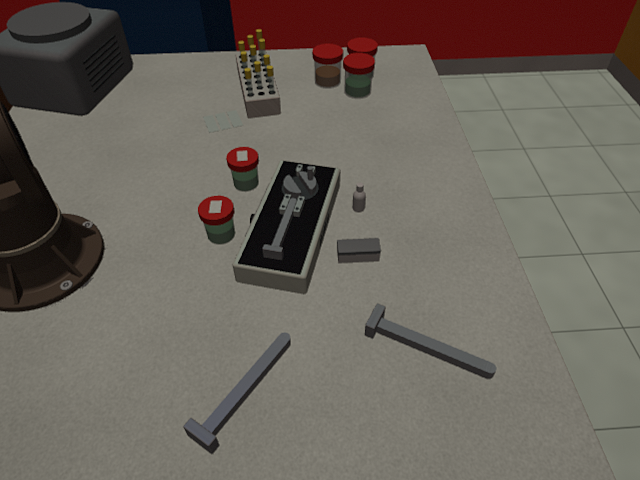

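Top view: the mixer is centred at (265,268), disc at (230,255), bar in the guide with its head at (323,282), and keeper at (205,247). The jars are at (180,317) and (261,341), the bottle at (239,200) and the box at (303,209). Candidates for the bar are the one on the deck (290,272) and the larger ones loose on the table at (400,170) and (437,312). I choose the one on the deck, the smallest and already in the guide. Next I'll fit the mixer and check with a close crop.

```bash
cat > fit.py <<'E'
from h import *
c=load('top'); W=cloud(c); z=W[...,2]
box=np.zeros_like(z,bool); box[205:330,175:355]=1
def show(n,m,):
    p=W[m]; print(n,m.sum(),np.nanmedian(p,0).round(4),'ext',(np.nanmax(p,0)-np.nanmin(p,0)).round(3))
dk=box&(abs(z-.06)<.006)
# rectangle of deck and everything above it, projected in xy
up=box&(z>.052)
n,l,s,ce=cv2.connectedComponentsWithStats(up.astype(np.uint8)); k=1+np.argmax(s[1:,4]); up=l==k
(r)=cv2.minAreaRect((W[up][:,:2]*1000).astype(np.float32)); print('rect',r)
print(np.median(z[dk]))
b=cv2.boxPoints(r); print(b)
for n,zz,t in(('disc',.077,.004),('pegtop',.106,.006),('head',.084,.004),('shaft/rails',.074,.003)):
    m=up&(abs(z-zz)<t); show(n,m)
pg=up&(z>.098); show('peg',pg); print(np.argwhere(pg).mean(0))
for n,cc in (('top',(slice(205,330),slice(175,355))),):
    save(cv2.convertScaleAbs(cv2.resize(c['im'][cc],None,fx=4.4,fy=4.4,interpolation=cv2.INTER_CUBIC),alpha=1.6),'crop1.png')
for n in('jar_a',(317,180)),('jar_b',(341,261)),('drop',(200,239)),('box',(209,303)): print(n[0],W[n[1]].round(3))
E
python3 fit.py
```

```text
rect ((501.04071044921875, 42.14448547363281), (315.7886962890625, 141.77432250976562), 73.49930572509766)
0.06052881180371489
[[ 388.22668  -89.11333]
 [ 524.16223 -129.38106]
 [ 613.85474  173.4023 ]
 [ 477.9192   213.67003]]
disc 1295 [0.5042 0.0756 0.0758] ext [0.107 0.252 0.008]
pegtop 32 [0.5441 0.1194 0.1056] ext [0.01  0.01  0.008]
head 139 [ 0.4697 -0.0744  0.0842] ext [0.102 0.223 0.007]
shaft/rails 1120 [0.5005 0.0515 0.0747] ext [0.107 0.248 0.006]
peg 32 [0.5441 0.1194 0.1056] ext [0.01  0.01  0.008]
[240.5 221.5]
jar_a [0.4   0.198 0.081]
jar_b [0.354 0.041 0.081]
drop [0.642 0.098 0.05 ]
box [ 0.626 -0.035  0.036]
```

View pics/crop1.png

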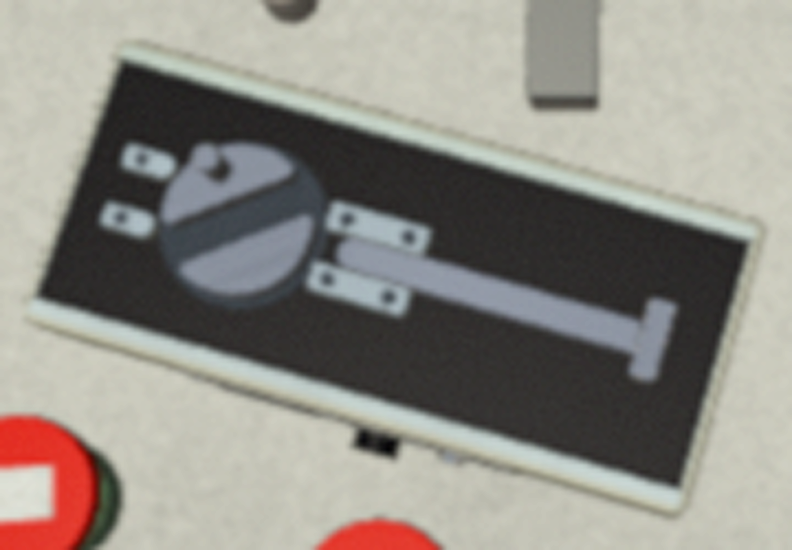

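The crop shows the peg on the keeper side at crop pixel (207,158) and the slot about 36° off the bar line. The bar head is at (652,340). The fit agrees with the given sizes: 316x142 mm for the deck, and a peg-to-axis distance of 24.0 mm. The origin is at (0.5215, 0.1112), the mixer's x axis is at -16.5°, and the disc angle is about 0.64. I'll move above first.

```bash
cat > mx.py <<'E'
from h import *
import sys
O=np.array([.5215,.1112,0]); a=np.radians(-16.5)
M=np.array([[np.cos(a),-np.sin(a),0],[np.sin(a),np.cos(a),0],[0,0,1]])
def go(tgt):
    o=ctrl.get_obs(); R=o['orientation']; p=o['ee_pos']
    print('t',o['clock'],'mixer mm',((p-O)@M*1e3).round(1),'F mixer',(o['contact_force']@M).round(1),'w',round(o['width'],2))
    w=O+M@(np.array(tgt)/1e3); print('shift cm',((w-p)@R*100).round(2),'z axis',R[:,2].round(3))
    xa=np.degrees(np.arctan2(R[1,0],R[0,0])); print('turn rad',round(np.radians(xa+16.5),3))
if __name__=='__main__': go([float(x) for x in sys.argv[1:4]])
E
python3 mx.py 24 50 230
```

```text
t 0.1 mixer mm [ -79.3 -743.2  230.6] F mixer [-0.1  1.  -0.7] w 1.0
shift cm [-55.6  -57.51   0.13] z axis [-0.001  0.001 -1.   ]
turn rad -0.898
```

Emit:
step_arm(
  series=[
    [[-3.5,-3.5,0],-0.11,0],
    [[-7,-7,0],-0.22,0],
    [[-10.5,-10.5,0],-0.34,0],
    [[-14,-14,0],-0.45,0],
    [[-17.5,-17.5,0],-0.56,0],
    [[-21,-21,0],-0.67,0],
    [[-24.5,-25,0],-0.79,0],
    [[-28,-29,0],-0.9,0],
  ],
)

```text
clock: 0.9
ee_pos: [0.3955, -0.2143, 0.231]
orientation: [[0.961, -0.278, -0.001], [-0.278, -0.961, 0.001], [-0.001, -0.001, -1.0]]
contact_force: [1.4, -1.3, 0.4]
width: -0.002
```

```bash
python3 mx.py 10 -20 230
```

```text
t 0.9 mixer mm [ -28.4 -347.9  231. ] F mixer [ 1.7 -0.8  0.4] w -0.0
shift cm [  4.05 -32.76   0.12] z axis [-0.001  0.001 -1.   ]
turn rad 0.006
```

Emit:
step_arm(
  series=[
    [[0.6,-5,0],0,0],
    [[1.3,-10,0],0,0],
    [[2,-15,0],0,0],
    [[2.6,-20,0],0,0],
    [[3.3,-25,0],0,0],
    [[4,-30,0],0,0],
    [[4.7,-35,0],0,0],
    [[5.4,-39.5,0],0,0],
  ],
)

```text
clock: 1.7
ee_pos: [0.5572, 0.1514, 0.2309]
orientation: [[0.961, -0.278, -0.001], [-0.278, -0.961, 0.001], [-0.001, -0.0, -1.0]]
contact_force: [1.2, -1.7, 0.6]
width: 0.001
```

```bash
python3 - <<'E'
from mx import *
go([24,45,140])
c=grab('wrist'); save(cv2.convertScaleAbs(c['im'],alpha=1.5),'w1.png')
W=cloud(c); X=(W-O)@M*1e3
m=(X[...,2]>98)&(X[...,2]<112)&(np.hypot(X[...,0],X[...,1])<45); print('peg',m.sum(),np.nanmedian(X[m],0).round(1), X[m].min(0) if m.any() else 0, X[m].max(0) if m.any() else 0)
E
```

```text
t 1.7 mixer mm [ 22.8  48.7 230.9] F mixer [ 1.6 -1.3  0.6] w 0.0
shift cm [0.13 0.38 9.09] z axis [-0.001  0.001 -1.   ]
turn rad 0.006
peg 186 [ 20.2  28.1 105.7] [14.43406288 21.24804204 98.11765508] [ 25.99211755  32.64844339 107.75227328]
```

View pics/w1.png

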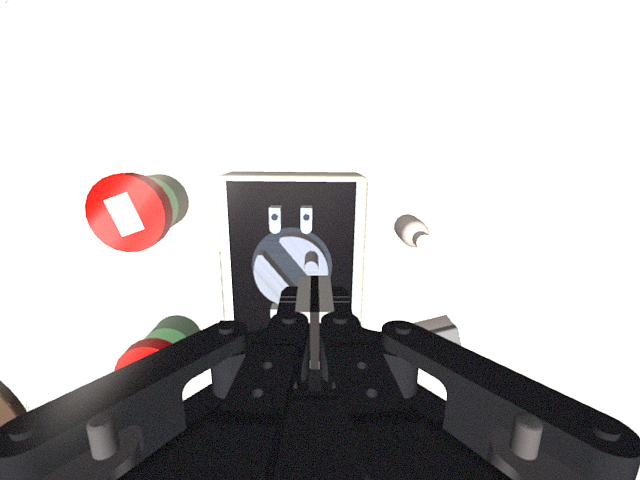

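The wrist view shows the peg at (312,262), the slot diagonal and the keeper at (290,217). Its peg reading of y=28 disagrees with the top view's 14. The arm was still settling and I read the camera model after the picture, so I'll measure once more at rest.

```bash
python3 - <<'E'
from mx import *
ctrl.get_image('wrist'); ctrl.get_image('wrist'); ctrl.get_image('wrist')
m0=ctrl.camera_model('wrist'); c=grab('wrist'); print('drift',(np.array(m0['t'])-c['t']).round(4))
W=cloud(c); X=(W-O)@M*1e3; z=X[...,2]; r=np.hypot(X[...,0],X[...,1])
def s(n,m): p=X[m]; print(n,m.sum(),np.nanmedian(p,0).round(1),np.nanmin(p,0).round(1),np.nanmax(p,0).round(1))
s('peg',(z>101)&(z<111)&(r<50))
s('deckmm',(abs(z-60)<4)&(X[...,1]>20)&(abs(X[...,0])<100))
s('keeper',(abs(z-74)<2.5)&(X[...,1]>38)&(abs(X[...,0])<30)&(X[...,1]<80))
s('jar',(abs(z-80)<4)&(X[...,0]<-80)&(X[...,1]>0))
go([24,45,140])
t=grab('top'); Y=(cloud(t)-O)@M*1e3; X=Y; z=X[...,2]; r=np.hypot(X[...,0],X[...,1])
s('jar top',(abs(z-80)<4)&(X[...,0]<-80)&(X[...,1]>0)&(r<200))
s('deck top',(abs(z-60)<4)&(r<400))
s('keep top',(abs(z-74)<2.5)&(X[...,1]>34)&(abs(X[...,0])<30)&(X[...,1]<80))
E
```

```text
drift [-0.0001  0.0008  0.    ]
peg 175 [ 22.   15.4 105.8] [ 16.2   8.5 101.1] [ 27.8  20.5 108.1]
deckmm 9260 [ 2.9 56.6 60.1] [-66.  20.  56.] [72.6 85.2 63.9]
keeper 522 [-5.8 48.5 74.1] [-15.9  38.   71.6] [21.6 58.7 76.4]
jar 5023 [-138.4   55.    80. ] [-174.7   19.    76. ] [-104.8   88.1   82.6]
t 1.95 mixer mm [ 22.7  46.5 230.5] F mixer [ 0.8 -0.7  0.3] w 0.0
shift cm [0.14 0.14 9.05] z axis [-0.002  0.    -1.   ]
turn rad 0.007
  return np.nanmean(a, axis, out=out, keepdims=keepdims)
Traceback (most recent call last):
ValueError: zero-size array to reduction operation fmin which has no identity
```

At rest the peg reads (22.0, 15.4), which agrees with the top view within 3 mm. I'll descend beyond the peg.

Emit:
step_arm(
  series=[
    [[0,0,2.5],0,0],
    [[0.1,0,5],0,0],
    [[0.1,0,8],0,0],
    [[0.1,0,10.5],0,0],
    [[0.1,0,12.5],0,0],
    [[0.1,0,13.8],0,0],
    [[0.1,0,14.6],0,0],
    [[0.1,0,14.6],0,0],
  ],
)

```text
clock: 2.8
ee_pos: [0.557, 0.1471, 0.0843]
orientation: [[0.96, -0.28, -0.003], [-0.28, -0.96, -0.001], [-0.002, 0.002, -1.0]]
contact_force: [0.1, 0.4, 0.5]
width: -0.003
```

```bash
python3 mx.py 25 17 84
```

```text
t 2.8 mixer mm [23.8 44.5 84.3] F mixer [-0.   0.4  0.5] w -0.0
shift cm [0.11 2.75 0.03] z axis [-0.003 -0.001 -1.   ]
turn rad 0.004
```

Emit:
step_arm(
  series=[
    [[0.1,0.5,0],0,0],
    [[0.1,0.9,0],0,0],
    [[0.1,1.2,0],0,0],
    [[0.1,1.5,0],0,0],
    [[0.1,1.8,0],0,0],
    [[0.1,2.1,0],0,0],
    [[0.1,2.3,0],0,0],
    [[0.1,2.4,0],0,0],
  ],
)

```text
clock: 3.6
ee_pos: [0.5532, 0.1249, 0.0854]
orientation: [[0.96, -0.28, 0.002], [-0.28, -0.96, 0.001], [0.001, -0.002, -1.0]]
contact_force: [3.7, 3.6, -0.5]
width: 0.002
```

```bash
python3 - <<'E'
from mx import *
go([25,17,84])
c=grab('wrist'); save(cv2.convertScaleAbs(c['im'],alpha=1.5),'w2.png')
E
```

```text
t 3.6 mixer mm [26.5 22.1 85.4] F mixer [ 2.6  4.5 -0.5] w 0.0
shift cm [-0.15  0.51  0.14] z axis [ 0.002  0.001 -1.   ]
turn rad 0.005
```

View pics/w2.png

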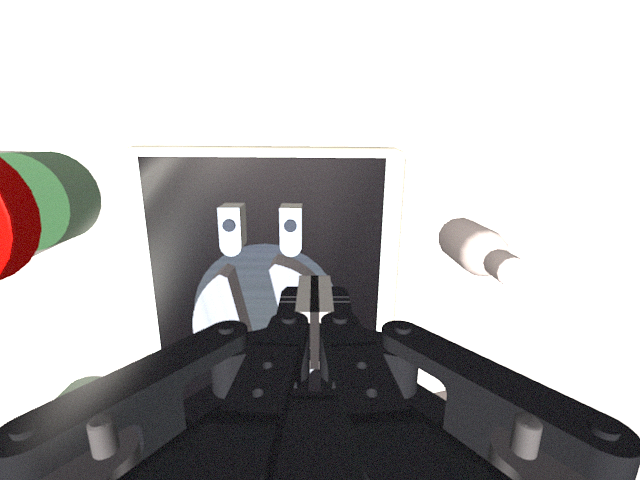

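The slot at (255,300) is nearly aligned but still about 12-15° off. I'll push another 5 mm.

Emit:
step_arm(
  series=[
    [[0,0.2,0],0,0],
    [[0,0.3,0],0,0],
    [[0,0.4,0],0,0],
    [[0,0.5,0],0,0],
    [[0,0.5,0],0,0],
    [[0,0.5,0],0,0],
    [[0,0.5,0],0,0],
    [[0,0.5,0],0,0],
  ],
)

```text
clock: 4.45
ee_pos: [0.5512, 0.1196, 0.0852]
orientation: [[0.96, -0.28, 0.001], [-0.28, -0.96, 0.001], [0.0, -0.001, -1.0]]
contact_force: [0.9, 2.0, 1.5]
width: -0.001
```

```bash
cat > slot.py <<'E'
from mx import *
go([25,17,84])
m0=ctrl.camera_model('wrist'); c=grab('wrist')
X=(cloud(c)-O)@M*1e3; z=X[...,2]; r=np.hypot(X[...,0]-1,X[...,1])
m=(abs(z-77)<2.5)&(r<37)&(X[...,1]>-5)
p=X[m]
# slot walls: edges of the disc top either side, binned along y
for y in range(6,33,4):
    q=p[abs(p[:,1]-y)<2,0]; l=q[q<2]; 
    b=np.sort(q); g=np.diff(b); k=g.argmax() if len(g) else None
    print(y,len(q),'gap',(b[k].round(1),b[k+1].round(1)) if k is not None else '')
E
python3 slot.py
```

```text
t 4.45 mixer mm [26.1 16.5 85.2] F mixer [0.3 2.2 1.5] w -0.0
shift cm [-0.11 -0.05  0.12] z axis [ 0.001  0.001 -1.   ]
turn rad 0.004
6 379 gap (np.float64(-8.1), np.float64(-7.8))
10 379 gap (np.float64(-30.8), np.float64(-30.1))
14 373 gap (np.float64(-8.3), np.float64(-7.9))
18 408 gap (np.float64(-6.6), np.float64(13.4))
22 432 gap (np.float64(-6.6), np.float64(13.5))
26 490 gap (np.float64(-6.5), np.float64(13.6))
30 328 gap (np.float64(-6.3), np.float64(13.7))
```

The slot gap is 20 mm wide, straight to about 1.5° and centred on the deck. Aligned, so I'll back off and rise.

Emit:
step_arm(
  series=[
    [[0,-0.5,0],0,0],
    [[0,-1.2,0],0,0],
    [[0,-2,-1],0,0],
    [[0,-2,-3],0,0],
    [[0,-2,-5],0,0],
    [[0,-2,-7],0,0],
    [[0,-2,-9],0,0],
    [[0,-2,-9],0,0],
  ],
)

```text
clock: 5.3
ee_pos: [0.5582, 0.1404, 0.1786]
orientation: [[0.96, -0.279, 0.005], [-0.279, -0.96, 0.002], [0.004, -0.004, -1.0]]
contact_force: [0.1, 0.5, -0.3]
width: 0.002
```

```bash
python3 mx.py 1.5 -235 175; python3 - <<'E'
from mx import *
c=grab('side'); X=(cloud(c)-O)@M*1e3; z=X[...,2]
def s(n,m): p=X[m]; print(n,m.sum(),np.nanmedian(p,0).round(1),np.nanmin(p,0).round(1),np.nanmax(p,0).round(1))
for n in('side','top'):
    c=grab(n); X=(cloud(c)-O)@M*1e3; z=X[...,2]
    s(n+' head',(abs(z-84)<3)&(abs(X[...,0])<40)&(X[...,1]<-150)&(X[...,1]>-230))
    s(n+' shaft',(abs(z-74)<3)&(abs(X[...,0])<25)&(X[...,1]<-95)&(X[...,1]>-180))
save(c['im'],'t2.png')
E
```

```text
t 5.3 mixer mm [ 26.9  38.4 178.6] F mixer [-0.   0.5 -0.3] w 0.0
shift cm [-2.69 27.33  0.25] z axis [ 0.005  0.002 -1.   ]
turn rad 0.005
side head 108 [   2.7 -195.6   83.4] [ -17.  -202.8   81.1] [  19.5 -188.1   86.1]
side shaft 253 [   1.6 -140.2   73.5] [  -6.5 -179.8   71.1] [  8.6 -95.8  76.4]
top head 103 [  -0.  -194.5   84.3] [ -17.5 -200.4   81.3] [  18.3 -188.4   86.9]
top shaft 303 [   0.5 -138.2   74.5] [  -6.7 -179.8   71. ] [  7.8 -95.4  76.7]
```

The head is centred at x≈1, with its rear face at about -201. I'll go above and behind it.

Emit:
step_arm(
  series=[
    [[-0.4,3,0],0,0],
    [[-0.8,7,0],0,0],
    [[-1.2,11.5,0],0,0],
    [[-1.6,16,0],0,0],
    [[-2,20,0],0,0],
    [[-2.4,24,0],0,0],
    [[-2.6,26.5,0],0,0],
    [[-2.6,27,0],0,0],
  ],
)

```text
clock: 6.25
ee_pos: [0.454, -0.1162, 0.1739]
orientation: [[0.959, -0.284, -0.003], [-0.284, -0.959, -0.0], [-0.003, 0.001, -1.0]]
contact_force: [0.5, -0.9, 0.4]
width: -0.001
```

```bash
python3 mx.py 1 -230 68
```

```text
t 6.25 mixer mm [-2.000e-01 -2.372e+02  1.739e+02] F mixer [ 0.7 -0.7  0.4] w -0.0
shift cm [ 0.14 -0.74 10.59] z axis [-0.003 -0.    -1.   ]
turn rad -0.0
```

Emit:
step_arm(
  series=[
    [[0.1,-0.3,2],0,0],
    [[0.1,-0.5,4],0,0],
    [[0.1,-0.5,6],0,0],
    [[0.1,-0.5,8],0,0],
    [[0.1,-0.5,9.2],0,0],
    [[0.1,-0.5,10],0,0],
    [[0.1,-0.5,10.4],0,0],
    [[0.1,-0.5,10.4],0,0],
  ],
)

```text
clock: 7.05
ee_pos: [0.4562, -0.1115, 0.0698]
orientation: [[0.959, -0.284, -0.003], [-0.284, -0.959, -0.0], [-0.003, 0.001, -1.0]]
contact_force: [-0.1, -0.8, 0.1]
width: -0.003
```

```bash
python3 mx.py 1 -130 69
```

```text
t 7.05 mixer mm [   0.6 -232.1   69.8] F mixer [ 0.1 -0.8  0.1] w -0.0
shift cm [  0.04 -10.21   0.07] z axis [-0.003 -0.    -1.   ]
turn rad 0.0
```

Emit:
step_arm(
  series=[
    [[0,-1,0],0,0],
    [[0,-2,0],0,0],
    [[0,-2.8,0],0,0],
    [[0,-3.4,0],0,0],
    [[0,-4,0],0,0],
    [[0,-4.6,0],0,0],
    [[0,-5.2,0],0,0],
    [[0,-5.5,0],0,0],
  ],
)

```text
clock: 7.85
ee_pos: [0.4719, -0.0581, 0.0698]
orientation: [[0.959, -0.283, -0.003], [-0.283, -0.959, 0.0], [-0.003, 0.001, -1.0]]
contact_force: [-1.1, -3.5, 4.0]
width: -0.001
```

```bash
python3 mx.py 1 -107 69
```

```text
t 7.85 mixer mm [   0.5 -176.4   69.8] F mixer [-0.1 -3.7  4. ] w -0.0
shift cm [ 0.05 -6.94  0.07] z axis [-0.003  0.    -1.   ]
turn rad 0.001
```

Emit:
step_arm(
  series=[
    [[0,-0.7,0],0,0],
    [[0,-1.4,0],0,0],
    [[0,-2.1,0],0,0],
    [[0,-2.8,0],0,0],
    [[0,-3.5,0],0,0],
    [[0,-4.2,0],0,0],
    [[0,-4.8,0],0,0],
    [[0,-5,0],0,0],
  ],
)

```text
clock: 8.65
ee_pos: [0.4863, -0.009, 0.0697]
orientation: [[0.959, -0.282, -0.003], [-0.282, -0.959, 0.001], [-0.003, 0.0, -1.0]]
contact_force: [0.2, -2.2, 1.7]
width: -0.002
```

```bash
python3 mx.py 1 -107 69; python3 - <<'E'
from mx import *
for n in('side','top'):
    c=grab(n); X=(cloud(c)-O)@M*1e3; z=X[...,2]
    m=(abs(z-74.5)<3)&(abs(X[...,0])<8)&(X[...,1]>-30)&(X[...,1]<60); print(n,'shaft',m.sum(),X[m].max(0).round(1) if m.any() else '')
    m=(abs(z-84)<2)&(abs(X[...,0])<30)&(X[...,1]>-150)&(X[...,1]<-90); print('head',m.sum(),X[m].max(0).round(1) if m.any() else '')
save(cv2.convertScaleAbs(cv2.resize(grab('side')['im'][140:300,200:380],None,fx=3.6,fy=3.6,interpolation=cv2.INTER_CUBIC),alpha=1.6),'s3.png')
E
```

```text
t 8.65 mixer mm [   0.4 -125.3   69.7] F mixer [ 0.8 -2.   1.7] w -0.0
shift cm [ 0.06 -1.83  0.07] z axis [-0.003  0.001 -1.   ]
turn rad 0.002
side shaft 41 [ 7.1 55.9 75.9]
head 31 [  18.3 -107.2   85.9]
top shaft 103 [ 6.3 37.4 77.5]
head 0
```

View pics/s3.png

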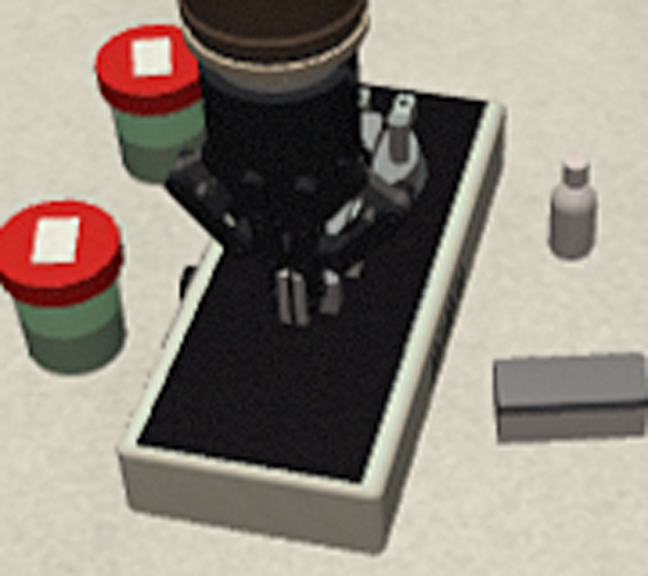

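The side crop shows the gripper behind the head at (330,290). The nose reads 37 mm, as expected, and about 18 mm remains.

Emit:
step_arm(
  series=[
    [[0,-0.4,0],0,0],
    [[0,-0.7,0],0,0],
    [[0,-1,0],0,0],
    [[0,-1.2,0],0,0],
    [[0,-1.4,0],0,0],
    [[0,-1.5,0],0,0],
    [[0,-1.6,0],0,0],
    [[0,-1.6,0],0,0],
  ],
)

```text
clock: 9.6
ee_pos: [0.4908, 0.0058, 0.0697]
orientation: [[0.959, -0.283, -0.003], [-0.283, -0.959, 0.001], [-0.003, 0.0, -1.0]]
contact_force: [-0.8, -0.2, 0.0]
width: -0.003
```

```bash
python3 mx.py 1 -107 69
```

```text
t 9.6 mixer mm [   0.5 -109.8   69.7] F mixer [-0.7 -0.4  0. ] w -0.0
shift cm [ 0.05 -0.28  0.07] z axis [-0.003  0.001 -1.   ]
turn rad 0.001
```

Emit:
step_arm(
  series=[
    [[0,-0.05,0],0,0],
    [[0,-0.1,0],0,0],
    [[0,-0.15,0],0,0],
    [[0,-0.2,0],0,0],
    [[0,-0.25,0],0,0],
    [[0,-0.3,0],0,0],
    [[0,-0.3,0],0,0],
    [[0,-0.3,0],0,0],
  ],
)

```text
clock: 10.4
ee_pos: [0.4917, 0.0088, 0.0697]
orientation: [[0.959, -0.283, -0.002], [-0.283, -0.959, 0.001], [-0.003, 0.0, -1.0]]
contact_force: [-0.5, -0.1, -0.7]
width: -0.001
```

```bash
python3 mx.py 1 -107 69
```

```text
t 10.4 mixer mm [   0.5 -106.7   69.7] F mixer [-0.5 -0.3 -0.7] w -0.0
shift cm [0.05 0.03 0.07] z axis [-0.002  0.001 -1.   ]
turn rad 0.002
```

Emit:
step_arm(
  series=[
    [[0,-0.05,0],0,0],
    [[0,-0.1,0],0,0],
    [[0,-0.15,0],0,0],
    [[0,-0.2,0],0,0],
    [[0,-0.25,0],0,0],
    [[0,-0.3,0],0,0],
    [[0,-0.3,0],0,0],
    [[0,-0.3,0],0,0],
  ],
)

```text
clock: 11.2
ee_pos: [0.4917, 0.0089, 0.0697]
orientation: [[0.959, -0.285, -0.004], [-0.285, -0.959, -0.003], [-0.003, 0.004, -1.0]]
contact_force: [-3.3, -10.3, 6.8]
width: -0.001
```

```bash
python3 mx.py 1 -107 69
```

```text
t 11.2 mixer mm [   0.5 -106.5   69.7] F mixer [ -0.2 -10.8   6.8] w -0.0
shift cm [0.05 0.05 0.07] z axis [-0.004 -0.003 -1.   ]
turn rad -0.001
```

It stopped at y=-106.5 against 11 N, where home was predicted at -107. I'll back away and rise.

Emit:
step_arm(
  series=[
    [[0,0.3,0],0,0],
    [[0,1,0],0,0],
    [[0,2,0],0,0],
    [[0,3.5,0],0,0],
    [[0,5,-1],0,0],
    [[0,7,-4],0,0],
    [[0,10,-8],0,0],
    [[0,13,-12],0,0],
  ],
)

```text
clock: 12.0
ee_pos: [0.4543, -0.1161, 0.1912]
orientation: [[0.959, -0.284, -0.005], [-0.284, -0.959, -0.002], [-0.004, 0.003, -1.0]]
contact_force: [1.7, -0.6, -0.3]
width: -0.001
```

Emit:
step_arm(
  series=[
    [[0,4,0],0,0],
    [[0,8,0],0,0],
    [[0,11,0],0,0],
    [[0,13,0],0,0],
    [[0,14,0],0,0],
    [[0,14,0],0,0],
    [[0,14,0],0,0],
    [[0,14,0],0,0],
  ],
)

```text
clock: 12.8
ee_pos: [0.4151, -0.249, 0.1917]
orientation: [[0.96, -0.282, -0.005], [-0.282, -0.96, -0.001], [-0.004, 0.002, -1.0]]
contact_force: [0.2, -0.7, 0.5]
width: -0.0
```

```bash
python3 - <<'E'
from mx import *
go([0,0,200])
for n in('side','top'):
    c=grab(n); X=(cloud(c)-O)@M*1e3; z=X[...,2]
    m=(abs(z-84)<3)&(abs(X[...,0])<30)&(X[...,1]>-150)&(X[...,1]<-70); p=X[m]; print(n,'head',m.sum(),np.median(p,0).round(1),p.min(0).round(1),p.max(0).round(1))
    m=(z>99)&(z<112)&(np.hypot(X[...,0],X[...,1])<40); p=X[m]; print('peg',m.sum(),np.median(p,0).round(1))
    s=(slice(205,330),slice(175,355)) if n=='top' else (slice(140,300),slice(200,380))
    save(cv2.convertScaleAbs(cv2.resize(c['im'][s],None,fx=3.6,fy=3.6,interpolation=cv2.INTER_CUBIC),alpha=1.6),n+'9.png')
a,b=cv2.imread('pics/top9.png'),cv2.imread('pics/side9.png')
h=min(a.shape[0],b.shape[0]); cv2.imwrite('pics/end.png',cv2.resize(np.hstack([a[:h],b[:h]]),(800,int(800*h/(a.shape[1]+b.shape[1])))))
E
```

```text
t 12.8 mixer mm [ 3.000e-01 -3.756e+02  1.917e+02] F mixer [ 0.4 -0.6  0.5] w -0.0
shift cm [  0.06 -37.55  -0.92] z axis [-0.005 -0.001 -1.   ]
turn rad 0.003
side head 92 [  0.7 -92.   83.4] [-18.  -99.3  81. ] [ 18.2 -83.7  85.7]
peg 28 [ 25.6  -4.6 104.8]
top head 113 [ -0.6 -90.6  84.4] [-18.4 -96.4  81.1] [ 17.3 -84.3  86.9]
peg 37 [ 24.2  -2.2 105.7]
```

View pics/end.png

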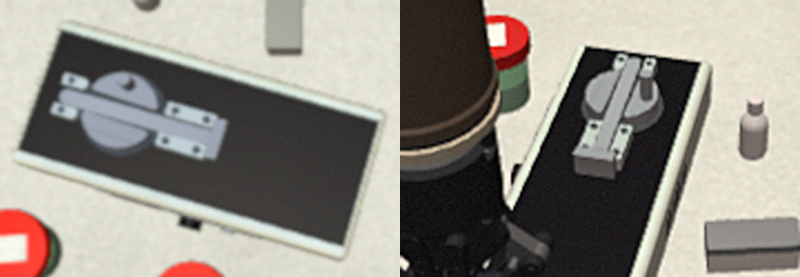

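Both views show the bar through the slot (top panel, 110,105) and into the keeper (70,95), with the head against the rails (218,138). Nothing else has moved, so I'm handing in.

```bash
python3 -c "
from h import *
print(ctrl.hand_in())"
```

```text
the job is handed in; nothing more can be done
None
```

I pushed the peg round until the slot lined up with the bar. I then pushed the bar by its head through the slot into the keeper, until it stopped against about 11 N. The arm backed off and stayed well clear, and I handed the job in at about 13 s; the hand-in gives no verdict.

Last checks:
- **Bar:** the head's front face reads about -84 mm in both views, which is home. Its top is about 84 mm above the table, so it lies flat.
- **Slot:** the peg reads about -0.09 rad from the top camera. The side camera suggests about -0.18 rad, outside the 0.17 limit, but it sees only part of the peg's top. By my estimate the bar in the slot holds the disc to within about 0.1 rad.
- **Other objects:** in the final views both jars, the bottle and the slide box look where they stood; I did not measure them again.

One disagreement on the way: the first wrist reading of the peg was about 14 mm off because the arm was still settling. Repeated at rest, it agreed with the top camera to within 3 mm.

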